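# Ready the water bath for filling: drain cock shut, then water cock open

## Robot

A 6-joint arm with a two-finger parallel gripper is mounted at the origin on the work surface. World frame = base frame: x ahead of the robot, y to its left, z up, the work surface at z = 0. Lengths are in mm, angles in rad, forces in N, time in s.
With the tool pointing down it reaches from about 350 to 975 mm from the base axis. Payload 7.1 kg.
Tool frame: the origin (TCP) lies on the centre line of the jaws, within the pads' length; the fingertips stand 17 mm ahead of it and the grasp point (between the pads) lies 2 mm behind it (tip_extent is the distance from the TCP to the fingertips, in mm); z points along the fingers, y is the line along which they close (so a half turn about z gives the same grasp; the last joint's range is limited). The gripper opens to 88 mm and grips with 3 to 60 N. Pads are 20 mm wide; open, the fingers measure 115 mm over their backs; the gripper's body (75 mm by 178 mm) begins 61 mm behind the grasp point.
Start: joints at [-1.354, 0.423, 1.63, -0, 1.089, -0.019], TCP at [146.032, -607.684, 239.675] pointing down, gripper open.
Joint ranges: [-3, 3], [-0.9, 2.11], [0.09, 2.58], [-1.31, 4.45], [0.11, 2.69], [-2.54, 2.54]. Speed limits (rad/s): [2.39, 2.39, 3.01, 3.14, 3.14, 3.14].

## Interface

Orientations are given as a rotation vector (axis times angle).
In Python, from workcell import get_obs, get_image, camera_model, close_job, look_for, outline_of, pinpoint, tip_extent gives the robot as it stands.
- The arm moves only by the shell command python3 -m jog 'ROWS'. ROWS is text: rows parted by semicolons, each of 7 numbers parted by spaces: the shift along the tool's x, y, z as a fraction of full scale, then the turn, a rotation vector about the tool's x, y, z as a fraction of full scale, then the closure, from -1 (fully open) to 1 (shut). A call has 1 to 8 rows; each row is the pose to reach, as a shift and turn from the pose commanded when the call began, along the tool's axes at that moment; what a row does not reach only later rows make up. Full scale, the value 1, is 0.2 m for a shift and 30 degrees for a turn. A row lasts 1/10 s, in which the tool goes at most 50 mm and 8.59 degrees, less where a joint would pass 70% of its speed; a pose out of reach is approached as far as the arm can. A call with a number of a shift or a turn outside -1 to 1 is refused whole. A call with a gripper value outside its range is refused whole. The fingers move at their own pace and stop on an object; the grip force is fixed at half the most. Time passes only in rows, so rows that repeat a pose let the fingers close. It gives the time, the measured TCP pose, the force, the opening and the grip force at its end, in the units of the state.
- get_obs(): the state, without advancing time (a new reading comes with each control period).
- get_image(name): name is "scene" or "top"; returns the picture (420x560x3 uint8, red, green, blue); there is no depth.
- camera_model(name): a dict with "fx", "fy", "cx", "cy" (pixels), "origin" and "orientation" of the camera in the world. Camera axes: x right, y down, z forward; pixel columns grow to the right and rows downward; lengths in mm; the calibration is good to about 2 mm. A picture is of the moment at which its call begins. camera_model takes no time and is no camera call.
- close_job(): hands the job in; it is judged then, once.
Trained networks look in the newest picture that a camera, given by its name, has taken for a name from the list of things; names that differ only in an ending like _2 or _b are one class to them, and where a whole thing is asked for, a point or a joint stands for the part that bears it (a point fixed in the world has none). Each returns a list of dicts, best first, with "confidence" (0 to 1); they miss things now and then, are a little off and sometimes report something else, mostly with a low value. They report only what shows in the picture. A call takes as long as a camera call. They do not tell look-alikes from the thing itself.
- look_for(target, camera): "xyz" ([x, y, z] in mm, in the coordinates of the camera as it stood for that picture, good to about 4 mm: the middle of the surface that is visible of it).
- outline_of(target, camera): "mask" (420x560 bool, what is visible of it).
- pinpoint(target, camera): "xyz" ([x, y, z] in mm, in the coordinates of the camera as it stood for that picture, good to about 4 mm: a listed point, or the origin of a listed thing).
The state is a dict: "t": time; "qpos": joint angles; "qvel": joint speeds; "joint_torque": joint torques, N m; "ee_pos": TCP position; "orientation": TCP orientation; "ft_force": force on the tool from outside, world axes, zero at the start; "moment": the same for the moment, N m; "width": finger opening in mm; "grasp_force": force on a finger pad.
Only numpy, scipy, OpenCV 4.12 (cv2) and the standard library are available. Lean on these libraries where they do the work, as an engineer would, in place of code of your own. Each camera call takes 0.05 s, during which the arm holds its last target. There are 200 camera calls.

## Task

Get the water bath ready to fill: first shut the red-handled drain cock by turning its handle crosswise to its pipe until it rests against its stop, and only then open the blue-handled water cock fully, handle in line with its pipe and against its stop. Leave the yellow-handled air cock as it is, and do not push aside or tip the sample bottle and the screw cap that stand between the cocks.

Things in the scene. Friction and masses are not known exactly. Their poses are not given: they have to be found in the camera images.
- red_valve: red-handled ball cock in a steel pipe bridge fixed to the bench, placed anew each episode. Origin on the bench under the handle's vertical stem. Pipe level along this body's own y, axis 62 mm up, 22 mm thick, going down into the bench at y = -85 and +85 mm (flanges 44 mm wide). Brass valve body 76 mm long along y, 45 mm wide, top 85 mm up; handle above it.
- red_handle (a joint): turn of the red handle about its vertical stem, rad, counter-clockwise from above positive. 0 = hard stop, shut: handle crosswise to the pipe, along the valve body's +x. 1.571 = hard stop, open: in line with the pipe, along the valve body's +y. Friction 0.3 N m (4 N at 75 mm from the stem); stays where it is left. Starts open or partly open, 0.9 to 1.571.
- red_tip (a point): middle of the free end of the red handle, 105 mm from the stem and 108 mm above the bench. The handle is a level lever: red sleeve 20 mm wide, 14 mm thick (101 to 115 mm above the bench), from 30 to 105 mm from the stem; nearer in a 14 mm steel neck and a 28 mm hub, its nut 122 mm high.
- blue_valve: blue-handled ball cock in a steel pipe bridge fixed to the bench, placed anew each episode. Origin on the bench under the handle's vertical stem. Pipe level along this body's own y, axis 62 mm up, 22 mm thick, going down into the bench at y = -85 and +85 mm (flanges 44 mm wide). Brass valve body 76 mm long along y, 45 mm wide, top 85 mm up; handle above it.
- blue_handle (a joint): turn of the blue handle about its vertical stem, rad, counter-clockwise from above positive. 0 = hard stop, shut: handle crosswise to the pipe, along the valve body's +x. 1.571 = hard stop, open: in line with the pipe, along the valve body's +y. Friction 0.3 N m (4 N at 75 mm from the stem); stays where it is left. Starts shut or nearly, 0 to 0.4.
- blue_tip (a point): middle of the free end of the blue handle, 105 mm from the stem and 108 mm above the bench. The handle is a level lever: blue sleeve 20 mm wide, 14 mm thick (101 to 115 mm above the bench), from 30 to 105 mm from the stem; nearer in a 14 mm steel neck and a 28 mm hub, its nut 122 mm high.
- yellow_valve: yellow-handled ball cock in a steel pipe bridge fixed to the bench, placed anew each episode. Origin on the bench under the handle's vertical stem. Pipe level along this body's own y, axis 62 mm up, 22 mm thick, going down into the bench at y = -85 and +85 mm (flanges 44 mm wide). Brass valve body 76 mm long along y, 45 mm wide, top 85 mm up; handle above it.
- yellow_handle (a joint): turn of the yellow handle about its vertical stem, rad, counter-clockwise from above positive. 0 = hard stop, shut: handle crosswise to the pipe, along the valve body's +x. 1.571 = hard stop, open: in line with the pipe, along the valve body's +y. Friction 0.3 N m (4 N at 75 mm from the stem); stays where it is left. Starts anywhere and must be left so.
- yellow_tip (a point): middle of the free end of the yellow handle, 105 mm from the stem and 108 mm above the bench. The handle is a level lever: yellow sleeve 20 mm wide, 14 mm thick (101 to 115 mm above the bench), from 30 to 105 mm from the stem; nearer in a 14 mm steel neck and a 28 mm hub, its nut 122 mm high.
- sample: small white plastic sample bottle, 38 mm wide, 68 mm tall, standing in a gap between the valves; loose bystander. Origin under its centre.
- cap: white screw cap, 34 mm wide, 16 mm high, lying in the other gap between the valves; loose bystander. Origin under its centre.
Things that resemble listed ones, but are neither listed nor needed, are in the scene too. Leave any pink look-alike of the red_valve alone.

How it is judged:
By the outcome, as a careful person would: the job done as asked, in the order asked, and still so for the second after the job is handed in, with the robot touching nothing.
It also fails if it takes over 48 s, if anything falls off the work surface, if the arm or the gripper's body presses on something with over 40 N, if the wrist force passes 120 N, or if a joint passes its speed limit or range.

## Working session

There is one attempt and no reset: what is moved stays moved. The work goes in short steps, Python scripts to look and compute and a shell command to move; the robot and the scene stay as the last step left them, time stands still between calls to the robot, and variables do not carry over. Pictures are saved under pics/ and viewed, at most 10 in all, crops included, and the job is handed in when it is done.

```bash
mkdir -p pics; cat > h.py <<'E'
from workcell import *
import numpy as np, cv2
from scipy.spatial.transform import Rotation as R
def cam(c):
    m=camera_model(c); o=np.array(m["orientation"],float)
    Rm=o if o.shape==(3,3) else R.from_rotvec(o).as_matrix()
    return m,Rm,np.array(m["origin"],float)
def w(c,p):
    m,Rm,o=cam(c); return Rm@np.array(p)+o
def px(c,p):
    m,Rm,o=cam(c); q=Rm.T@(np.array(p)-o); return np.array([m["fx"]*q[0]/q[2]+m["cx"],m["fy"]*q[1]/q[2]+m["cy"]])
def ray(c,uv,z):
    m,Rm,o=cam(c); d=Rm@np.array([(uv[0]-m["cx"])/m["fx"],(uv[1]-m["cy"])/m["fy"],1]); return o+d*(z-o[2])/d[2]
E
python3 - <<'E'
from h import *
for c in("scene","top"):
    im=get_image(c); cv2.imwrite(f"pics/{c}0.png",im[:,:,::-1]); m=camera_model(c); print(c,m)
    for n in("red","blue","yellow"):
        for t in(n+"_valve",n+"_tip"):
            for d in pinpoint(t,c)[:3]: p=w(c,d["xyz"]); print(t,p.round(),round(d["confidence"],2),px(c,p).round())
    for t in("sample","cap"):
        for d in pinpoint(t,c)[:2]: p=w(c,d["xyz"]); print(t,p.round(),round(d["confidence"],2),px(c,p).round())
print(get_obs())
E
```

```text
scene {'fx': 410.0664938644541, 'fy': 410.0664938644541, 'cx': 284.8385832664218, 'cy': 206.8534056540975, 'origin': array([1146.63980934,  411.42709645,  704.01615638]), 'orientation': array([-1.19373094, -2.16924006,  1.06810061])}
red_valve [525. 294.  -1.] 0.83 [386. 302.]
red_valve [237. 288.   2.] 0.55 [423. 228.]
red_tip [512. 398. 108.] 0.68 [448. 284.]
red_tip [339. 305. 109.] 0.57 [427. 220.]
blue_valve [ 434. -299.    0.] 0.94 [205. 195.]
blue_valve [ 520. -236.  108.] 0.68 [198. 185.]
blue_tip [ 519. -239.  106.] 0.71 [197. 185.]
yellow_valve [452.  17.  -1.] 0.89 [294. 238.]
yellow_tip [505. 104. 109.] 0.72 [317. 228.]
yellow_tip [524. 296.  -1.] 0.55 [387. 302.]
sample [ 469. -139.    3.] 0.74 [242. 219.]
sample [ 437. -300.    0.] 0.27 [204. 196.]
cap [398. 160.  -1.] 0.67 [354. 246.]
top {'fx': 453.0021462739889, 'fy': 453.0021462739889, 'cx': 270.3790014634699, 'cy': 206.10091993034843, 'origin': array([ 372.76516955,  -25.05594306, 1029.7276569 ]), 'orientation': array([-2.18893399,  2.19296099, -0.04328002])}
red_valve [524. 292.  -0.] 0.95 [137. 163.]
red_valve [2
[... 532 characters left out ...]
2.   5.] 0.62 [192. 216.]
{'t': 0.9, 'qpos': array([-1.35399673e+00,  4.23090709e-01,  1.62989666e+00,  5.54312479e-06,
        1.08858193e+00, -1.90247239e-02]), 'qvel': array([-0.00069303, -0.00082849,  0.00015332, -0.00058663,  0.00080691,
       -0.00082713]), 'joint_torque': array([-7.50183062e-04, -5.44562280e+01, -2.74047339e+01,  6.45557768e-02,
        1.69222767e-02, -1.68610478e-05]), 'ee_pos': array([ 146.03748515, -607.6906217 ,  239.68218082]), 'orientation': array([3.11975661e+00, 3.69567511e-01, 1.12981160e-05]), 'ft_force': array([ 0.51817609, -0.39626235,  0.46980277]), 'moment': array([-0.01701241, -0.04590362, -0.02272947]), 'grasp_force': 0.0, 'width': 87.70235542702353}
```

View pics/scene0.png

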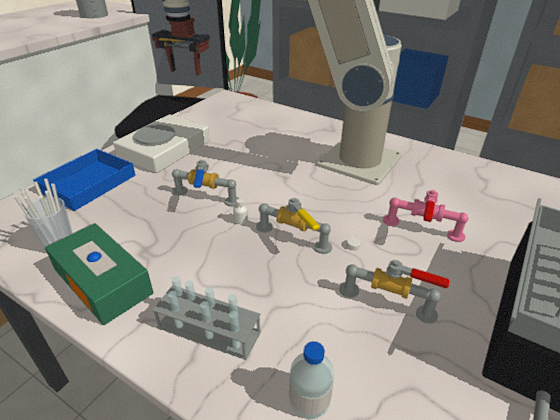

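View pics/top0.png

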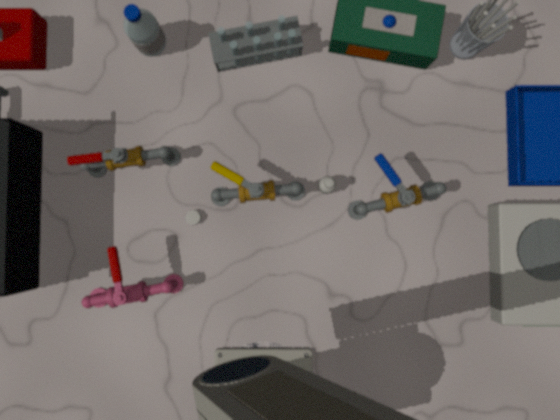

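The pictures show the true red cock (brass body) at scene (390,280) / top (130,158). Its handle lies about in line with the pipe. The pink look-alike is at top (120,292), blue at top (405,197) with its handle up-left, and yellow at top (257,190). The bottle is at top (327,184) and the cap at (192,216), with a black box left of the red cock.

```bash
cat > geo.py <<'E'
from h import *
def state(c="top"):
    im=get_image(c); hsv=cv2.cvtColor(im,cv2.COLOR_RGB2HSV)
    for n,c0,lo,hi in(("red",(525,293),(0,200,60),(6,255,255)),("blue",(437,-296),(100,150,60),(125,255,255)),("yellow",(454,17),(24,150,60),(34,255,255))):
        m=cv2.inRange(hsv,lo,hi); v,u=np.nonzero(m)
        P=np.array([ray(c,(a,b),115)[:2] for a,b in zip(u,v)])
        P=P[np.hypot(*(P-c0).T)<125]; ce=P.mean(0)
        d=np.linalg.svd(P-ce)[2][0]; d*=np.sign(d@(ce-c0)); e=(P-ce)@d
        print(n,"n",len(P),"centre",ce.round(),"angle",np.degrees(np.arctan2(d[1],d[0])).round(1),"len",np.ptp(e).round(),"stem est",(ce-67.5*d).round())
def to(x,y,z,yaw_y):   # fractions to a pose with tool down, tool-y at world angle yaw_y (deg)
    o=get_obs(); r=R.from_rotvec(o["orientation"]).as_matrix()
    a=np.radians(yaw_y); ty=np.array([np.cos(a),np.sin(a),0]); tz=np.array([0,0,-1.]); T=np.c_[np.cross(ty,tz),ty,tz]
    print("now",o["ee_pos"].round(),"yaw",np.degrees(np.arctan2(r[1,1],r[0,1])).round(1),"shift",(r.T@(np.array([x,y,z])-o["ee_pos"])/200).round(3),"turn",(np.degrees(R.from_matrix(r.T@T).as_rotvec())/30).round(3))
E
python3 - <<'E'
from geo import *
state()
for n,a,b in(("red",(97,167),(173,155)),("blue",(358,209),(438,187)),("yellow",(220,196),(295,188))):
    A=ray("top",a,73);B=ray("top",b,73);d=(A-B)[:2];print(n,"pipe mid",((A+B)/2).round(),"len",np.hypot(*d).round(),"ang",np.degrees(np.arctan2(d[1],d[0])).round(1))
print("box",ray("scene",(487,370),0).round(),ray("top",(46,290),0).round(),[ray("scene",(540,200),z).round() for z in(50,100,150)],[ray("top",(40,125),z).round() for z in(50,100,150)])
to(560,-300,240,-46.5)
E
```

```text
red n 208 centre [517. 364.] angle 97.1 len 68.0 stem est [525. 297.]Traceback (most recent call last):
  File "<stdin>", line 2, in <module>
  File "geo.py", line 6, in state
    P=np.array([ray(c,(a,b),115)[:2] for a,b in zip(u,v)])
                ~~~^^^^^^^^^^^^^
  File "h.py", line 13, in ray
    m,Rm,o=cam(c); d=Rm@np.array([(uv[0]-m["cx"])/m["fx"],(uv[1]-m["cy"])/m["fy"],1]); return o+d*(z-o[2])/d[2]
           ~~~^^^
  File "h.py", line 5, in cam
    m=camera_model(c); o=np.array(m["orientation"],float)
ValueError: time passes only in moves, steps and waits
```

```bash
sed -i 's/^def cam/from functools import lru_cache\n@lru_cache(None)\ndef cam/' h.py
python3 - <<'E'
from geo import *
state()
for n,a,b in(("red",(97,167),(173,155)),("blue",(358,209),(438,187)),("yellow",(220,196),(295,188))):
    A=ray("top",a,73);B=ray("top",b,73);d=(A-B)[:2];print(n,"pipe mid",((A+B)/2).round(),"len",np.hypot(*d).round(),"ang",np.degrees(np.arctan2(d[1],d[0])).round(1))
print("box",ray("scene",(487,370),0).round(),ray("top",(46,290),0).round(),[ray("scene",(540,200),z).round() for z in(50,100,150)],[ray("top",(40,125),z).round() for z in(50,100,150)])
to(560,-300,240,-46.5)
E
```

```text
red n 222 centre [517. 364.] angle 96.8 len 67.0 stem est [525. 297.]
blue n 266 centre [ 492. -253.] angle 35.1 len 69.0 stem est [ 437. -291.]
yellow n 274 centre [486.  73.] angle 59.7 len 70.0 stem est [452.  15.]
red pipe mid [518. 274.  73.] len 164.0 ang 98.8
blue pipe mid [ 437. -284.   73.] len 175.0 ang 105.3
yellow pipe mid [451.  12.  73.] len 160.0 ang 96.0
box [578. 514.   0.] [235. 495.   0.] [array([  4., 531.,  50.]), array([ 92., 522., 100.]), array([179., 513., 150.])] [array([601., 491.,  50.]), array([590., 465., 100.]), array([578., 438., 150.])]
now [ 146. -608.  240.] yaw -76.5 shift [ 2.372e+00 -1.012e+00 -2.000e-03] turn [ 0.  0. -1.]
```

```bash
python3 -m jog '1 -1 0 0 0 -1 1;1 -1 0 0 0 -1 1;1 -1 0 0 0 -1 1;1 -1 0 0 0 -1 1;1 -1 0 0 0 -1 1;1 -1 0 0 0 -1 1;1 -1 0 0 0 -1 1'; python3 -c "
from geo import *
to(480,-150,240,-16.5)"
```

```text
t: 1.7
ee_pos: [295.0, -363.4, 239.8]
orientation: [-2.915, -1.17, -0.001]
ft_force: [-0.0, 0.1, 0.3]
width: 35.1
grasp_force: 0.0
now [ 295. -363.  240.] yaw -46.3 shift [ 1.406 -0.132 -0.   ] turn [-0.001 -0.002 -0.993]
```

```bash
python3 -m jog '1 -0.3 0 0 0 -1 1;1 -0.3 0 0 0 -1 1;1 -0.3 0 0 0 -1 1;1 -0.3 0 0 0 -1 1;1 -0.3 0 0 0 -1 1;1 -0.3 0 0 0 -1 1'; python3 -c "
from geo import *
to(480,0,240,0)"
```

```text
t: 2.3
ee_pos: [398.2, -184.8, 239.8]
orientation: [2.514, 1.883, -0.0]
ft_force: [-0.3, -0.4, 0.2]
width: 0.6
grasp_force: 0.0
now [ 398. -185.  240.] yaw -16.4 shift [ 1.002e+00  1.320e-01 -1.000e-03] turn [ 0.001  0.001 -0.545]
```

```bash
python3 -m jog '1 0.13 0 0 0 -0.545 1;1 0.13 0 0 0 -0.545 1;1 0.13 0 0 0 -0.545 1;1 0.13 0 0 0 -0.545 1;1 0.13 0 0 0 -0.545 1'; python3 -c "
from geo import *
to(465,370,240,0)"
```

```text
t: 2.8
ee_pos: [481.5, 1.1, 239.9]
orientation: [2.221, 2.22, 0.003]
ft_force: [-0.4, 0.1, 1.3]
width: 0.5
grasp_force: 0.0
now [482.   1. 240.] yaw -0.0 shift [ 1.845 -0.083  0.   ] turn [ 0.004 -0.001 -0.001]
```

```bash
python3 -m jog '0.95 0 0 0 0 0 1;0.95 0 0 0 0 0 1;0.95 0 0 0 0 0 1;0.95 0 0 0 0 0 1;0.95 0 0 0 0 0 1' && python3 -m jog '0.88 -0.06 0 0 0 0 1;0.88 -0.06 0 0 0 0 1;0.88 -0.06 0 0 0 0 1;0.88 -0.06 0 0 0 0 1;0.88 -0.06 0 0 0 0 1;0.88 -0.06 0 0 0 0 1'; python3 - <<'E'
from geo import *
to(472,366,115,0)
im=get_image("scene"); cv2.imwrite("pics/a.png",cv2.resize(im[120:360,240:560,::-1],None,fx=2,fy=2))
E
```

```text
t: 3.3
ee_pos: [480.7, 190.5, 239.7]
orientation: [2.223, 2.22, 0.002]
ft_force: [-0.2, 0.0, 0.1]
width: 0.5
grasp_force: 0.0
t: 3.9
ee_pos: [469.1, 362.9, 239.2]
orientation: [2.225, 2.217, -0.002]
ft_force: [-0.3, -0.1, -0.2]
width: 0.6
grasp_force: 0.0
now [469. 363. 239.] yaw -0.2 shift [0.017 0.015 0.621] turn [-0.001  0.003 -0.007]
```

View pics/a.png

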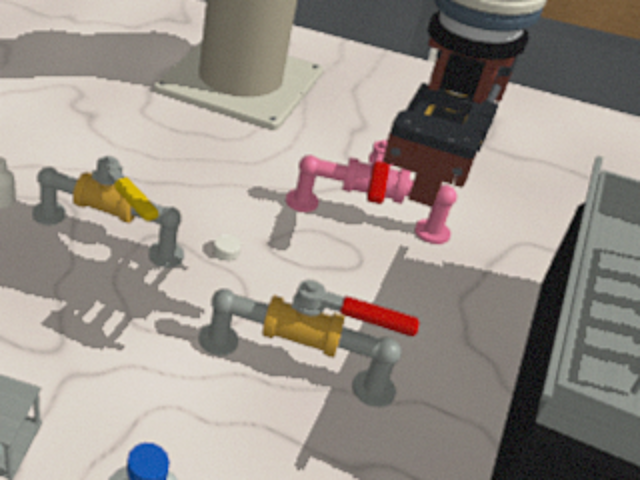

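The closed gripper (crop 440,150) hangs behind the red handle (345–415, 300–330), and the way down is clear. I'll descend and then push toward +x.

```bash
python3 -m jog '0.01 0.01 0.62 0 0 0 1;0.01 0.01 0.62 0 0 0 1;0.01 0.01 0.62 0 0 0 1;0.01 0.01 0.62 0 0 0 1;0.01 0.01 0.62 0 0 0 1'; python3 - <<'E'
from geo import *
to(472,366,115,0)
S=np.array([525,294])
for f in(97,80,65,50,35,20,9):
    a=np.radians(f);u=np.array([np.cos(a),np.sin(a)]);n=np.array([-u[1],u[0]])
    p=S+75*u+(10+13.5*abs(n[0])+10*abs(n[1]))*n; print(f,p.round())
E
```

```text
t: 4.45
ee_pos: [471.0, 365.7, 116.2]
orientation: [2.226, 2.216, -0.001]
ft_force: [0.4, -0.4, 0.5]
width: 0.1
grasp_force: 0.0
now [471. 366. 116.] yaw -0.3 shift [0.002 0.005 0.006] turn [-0.     0.001 -0.008]
97 [491. 365.]
80 [513. 372.]
65 [533. 373.]
50 [553. 369.]
35 [572. 358.]
20 [587. 342.]
9 [596. 327.]
```

```bash
python3 -m jog '0 0.08 0 0 0 0 1;0.01 0.14 0 0 0 0 1;0.03 0.2 0 0 0 0 1;0.035 0.25 0 0 0 0 1;0.035 0.31 0 0 0 0 1;0.025 0.36 0 0 0 0 1;0.015 0.41 0 0 0 0 1;0.015 0.41 0 0 0 0 1'; python3 -c "
from geo import *
state();to(587,342,116,0)"
```

```text
t: 5.25
ee_pos: [553.4, 370.0, 115.8]
orientation: [-2.225, -2.218, -0.001]
ft_force: [-0.1, -0.7, 0.2]
width: 0.4
grasp_force: 0.1
red n 158 centre [565. 349.] angle 53.9 len 61.0 stem est [525. 294.]
blue n 269 centre [ 492. -253.] angle 34.9 len 69.0 stem est [ 437. -292.]
yellow n 266 centre [486.  73.] angle 59.8 len 70.0 stem est [452.  15.]
now [553. 370. 116.] yaw -0.2 shift [-0.141  0.169 -0.   ] turn [ 0.003 -0.001 -0.006]
```

```bash
python3 -m jog '-0.03 0.05 0 0 0 0 1;-0.06 0.095 0 0 0 0 1;-0.1 0.135 0 0 0 0 1;-0.14 0.17 0 0 0 0 1;-0.18 0.195 0 0 0 0 1;-0.18 0.195 0 0 0 0 1' && python3 -m jog '-0.02 0.005 0 0 0 0 1;-0.03 0.005 0 0 0 0 1;-0.03 0.005 0 0 0 0 1'; python3 -c "
from geo import *
state()"
```

```text
t: 5.9
ee_pos: [591.8, 333.5, 115.9]
orientation: [2.225, 2.218, 0.001]
ft_force: [1.1, 0.6, -0.6]
width: 0.6
grasp_force: 0.0
t: 6.2
ee_pos: [593.0, 328.5, 116.2]
orientation: [2.223, 2.218, 0.004]
ft_force: [2.2, 4.0, -0.9]
width: 0.2
grasp_force: 1.7
red n 201 centre [591. 307.] angle 8.7 len 66.0 stem est [524. 297.]
blue n 270 centre [ 492. -253.] angle 35.1 len 69.0 stem est [ 437. -291.]
yellow n 277 centre [486.  73.] angle 59.5 len 70.0 stem est [452.  15.]
```

Now press on in small steps until the force shows the stop.

```bash
for i in 1 ; do python3 -m jog '-0.01 0 0 0 0 0 1;-0.01 0 0 0 0 0 1'; done; python3 -m jog '-0.01 0 0 0 0 0 1;-0.01 0 0 0 0 0 1'
```

```text
t: 6.45
ee_pos: [592.9, 327.7, 116.3]
orientation: [-2.224, -2.219, -0.007]
ft_force: [3.1, 9.4, -2.2]
width: 0.4
grasp_force: 4.3
t: 6.65
ee_pos: [593.0, 327.3, 116.4]
orientation: [-2.223, -2.218, -0.01]
ft_force: [2.3, 16.1, -4.9]
width: 0.9
grasp_force: 7.6
```

```bash
python3 -m jog '-0.015 0 0 0 0 0 1;-0.015 0 0 0 0 0 1;-0.015 0 0 0 0 0 1' && python3 -m jog '0.15 0 0 0 0 0 1;0.15 0 0 0 0 0 1;0.15 0 -0.3 0 0 0 1;0.15 0 -0.6 0 0 0 1;0.15 0 -0.6 0 0 0 1'; python3 - <<'E'
from geo import *
state(); im=get_image("top"); cv2.imwrite("pics/b.png",cv2.resize(im[100:320,40:460,::-1],None,fx=1.8,fy=1.8))
to(525,-285,239,0)
E
```

```text
t: 6.95
ee_pos: [593.0, 326.8, 116.6]
orientation: [-2.222, -2.217, -0.015]
ft_force: [0.8, 25.6, -6.9]
width: 0.5
grasp_force: 12.5
t: 7.45
ee_pos: [593.6, 350.9, 240.7]
orientation: [2.222, 2.217, 0.008]
ft_force: [0.1, 0.8, 0.4]
width: 0.1
grasp_force: 0.0
red n 211 centre [592. 307.] angle 8.4 len 66.0 stem est [526. 297.]
blue n 270 centre [ 492. -253.] angle 34.3 len 69.0 stem est [ 436. -291.]
yellow n 278 centre [486.  73.] angle 59.7 len 70.0 stem est [452.  15.]
now [594. 351. 240.] yaw -0.1 shift [-3.18  -0.335 -0.004] turn [ 0.011 -0.004 -0.005]
```

View pics/b.png

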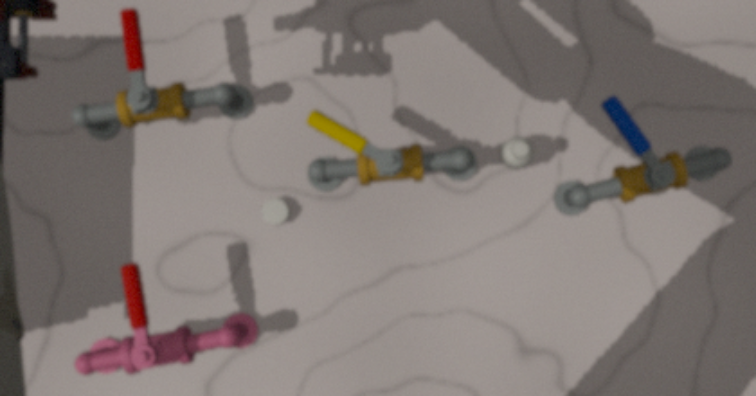

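Red's handle (crop 132,40) now stands crosswise to its pipe and firmly against the stop. Yellow, the bottle (515,152) and the cap (275,210) haven't moved. Next I'll go over to blue.

```bash
python3 -m jog '-1 0 0 0 0 0 1;-1 0 0 0 0 0 1;-1 0 0 0 0 0 1;-1 0 0 0 0 0 1;-1 0 0 0 0 0 1' && python3 -m jog '-1 -0.05 0 0 0 0 1;-1 -0.05 0 0 0 0 1;-1 -0.05 0 0 0 0 1;-1 -0.05 0 0 0 0 1;-1 -0.05 0 0 0 0 1' && python3 -m jog '-1 -0.2 0 0 0 0 1;-1 -0.2 0 0 0 0 1;-1 -0.2 0 0 0 0 1;-1 -0.2 0 0 0 0 1;-1 -0.2 0 0 0 0 1'; python3 - <<'E'
from geo import *
to(525,-287,116,0)
S=np.array([437,-294])
for f in(35,50,65,80,95,105):
    a=np.radians(f);u=np.array([np.cos(a),np.sin(a)]);n=np.array([u[1],-u[0]])
    p=S+75*u+(10+13.5*abs(n[0])+10*abs(n[1]))*n; print(f,p.round())
E
```

```text
t: 8.05
ee_pos: [589.9, 144.8, 233.8]
orientation: [-2.229, -2.212, 0.008]
ft_force: [-0.1, -0.4, -0.2]
width: 0.7
grasp_force: 0.0
t: 8.55
ee_pos: [579.6, -53.9, 234.2]
orientation: [-2.229, -2.212, 0.005]
ft_force: [0.8, 1.3, -0.5]
width: 0.4
grasp_force: 0.0
t: 9.05
ee_pos: [539.2, -252.5, 234.5]
orientation: [-2.228, -2.214, 0.003]
ft_force: [0.6, -0.5, -0.4]
width: 0.7
grasp_force: 0.0
now [ 539. -253.  234.] yaw -0.4 shift [-0.173 -0.069  0.592] turn [-0.004  0.001 -0.012]
35 [ 513. -272.]
50 [ 506. -254.]
65 [ 493. -237.]
80 [ 475. -224.]
95 [ 455. -217.]
105 [ 442. -215.]
```

```bash
python3 -m jog '-0.18 -0.06 0 0 0 0 1;-0.18 -0.06 0 0 0 0 1;-0.18 -0.06 0.25 0 0 0 1;-0.18 -0.06 0.45 0 0 0 1;-0.18 -0.06 0.59 0 0 0 1;-0.18 -0.06 0.59 0 0 0 1'; python3 -c "
from geo import *
to(506,-254,116,0)"
```

```text
t: 9.65
ee_pos: [526.1, -281.5, 113.2]
orientation: [-2.217, -2.214, 0.003]
ft_force: [-0.3, 0.8, 0.4]
width: 0.5
grasp_force: 0.0
now [ 526. -281.  113.] yaw -0.1 shift [ 0.137 -0.101 -0.013] turn [-0.015 -0.009 -0.003]
```

```bash
python3 -m jog '0.08 -0.07 0 0 0 0 1;0.13 -0.085 0 0 0 0 1;0.17 -0.1 0 0 0 0 1;0.215 -0.135 0 0 0 0 1;0.255 -0.17 0 0 0 0 1;0.29 -0.215 0 0 0 0 1;0.32 -0.26 0 0 0 0 1;0.32 -0.26 0 0 0 0 1'; python3 -c "
from geo import *
state();to(455,-217,116,0)"
```

```text
t: 10.45
ee_pos: [475.2, -219.6, 117.8]
orientation: [-2.223, -2.217, 0.0]
ft_force: [2.4, -0.3, 0.5]
width: 0.4
grasp_force: 0.0
red n 206 centre [591. 307.] angle 8.4 len 66.0 stem est [524. 297.]geo.py:7: RuntimeWarning: Mean of empty slice.
  P=P[np.hypot(*(P-c0).T)<125]; ce=P.mean(0)
  ret = um.true_divide(
Traceback (most recent call last):
  File "geo.py", line 9, in state
    print(n,"n",len(P),"centre",ce.round(),"angle",np.degrees(np.arctan2(d[1],d[0])).round(1),"len",np.ptp(e).round(),"stem est",(ce-67.5*d).round())
                                                                                                    ~~~~~~^^^
ValueError: zero-size array to reduction operation maximum which has no identity
```

The arm hides blue from above, but the force matches a moving handle (2.4 N), so I'll push on to just short of the stop.

```bash
python3 -m jog '0.01 -0.05 0.01 0 0 0 1;0.02 -0.09 0.01 0 0 0 1;0.02 -0.13 0.01 0 0 0 1;0.02 -0.13 0.01 0 0 0 1' && python3 -m jog '0 -0.015 0 0 0 0 1;0 -0.025 0 0 0 0 1;0 -0.025 0 0 0 0 1'; python3 - <<'E'
from geo import *
im=get_image("scene"); cv2.imwrite("pics/c.png",cv2.resize(im[110:290,120:380,::-1],None,fx=3,fy=3))
E
```

```text
t: 10.9
ee_pos: [449.1, -216.3, 115.4]
orientation: [-2.223, -2.217, 0.001]
ft_force: [-0.4, 0.1, -0.3]
width: 0.6
grasp_force: 0.2
t: 11.2
ee_pos: [445.4, -216.5, 115.5]
orientation: [-2.224, -2.218, -0.0]
ft_force: [3.3, 1.9, -0.9]
width: 0.4
grasp_force: 1.7
```

View pics/c.png

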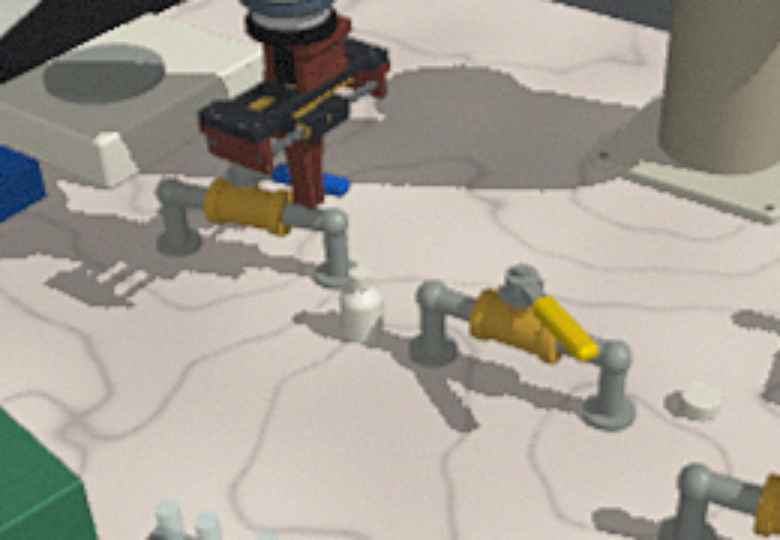

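The finger bears on the blue handle (275–348, 180), which now lies nearly along its pipe, and the bottle is untouched. I'll press in small steps to the stop.

```bash
python3 -m jog '0 -0.01 0 0 0 0 1;0 -0.01 0 0 0 0 1' && python3 -m jog '0 -0.01 0 0 0 0 1;0 -0.01 0 0 0 0 1' && python3 -m jog '0 -0.01 0 0 0 0 1;0 -0.01 0 0 0 0 1'
```

```text
t: 11.45
ee_pos: [443.6, -216.6, 115.5]
orientation: [-2.224, -2.218, -0.0]
ft_force: [3.3, 2.8, -1.9]
width: 0.4
grasp_force: 1.9
t: 11.65
ee_pos: [441.6, -216.7, 115.5]
orientation: [-2.224, -2.219, 0.0]
ft_force: [4.0, 2.0, -2.1]
width: 0.4
grasp_force: 1.9
t: 11.85
ee_pos: [440.2, -216.9, 115.7]
orientation: [2.224, 2.218, 0.001]
ft_force: [6.0, 1.7, -3.9]
width: 0.4
grasp_force: 3.1
```

```bash
python3 -m jog '0 -0.01 0 0 0 0 1;0 -0.01 0 0 0 0 1' && python3 -m jog '0 -0.01 0 0 0 0 1;0 -0.01 0 0 0 0 1'
```

```text
t: 12.05
ee_pos: [439.8, -217.0, 115.8]
orientation: [2.222, 2.215, 0.004]
ft_force: [11.0, 5.1, -8.8]
width: 0.5
grasp_force: 6.5
t: 12.25
ee_pos: [439.5, -217.1, 116.0]
orientation: [2.221, 2.213, 0.007]
ft_force: [19.1, 7.9, -12.7]
width: 0.2
grasp_force: 9.9
```

The stop is reached. One more firm press, then I'll back off, lift and check.

```bash
python3 -m jog '0 -0.01 0 0 0 0 1;0 -0.01 0 0 0 0 1' && python3 -m jog '0 0.15 0 0 0 0 1;0 0.15 0 0 0 0 1;0 0.15 -0.3 0 0 0 1;0 0.15 -0.6 0 0 0 1;0 0.15 -0.6 0 0 0 1' && python3 -m jog '0 1 0 0 0 0 1;0 1 0 0 0 0 1;0 1 0 0 0 0 1;0 1 0 0 0 0 1;0 1 0 0 0 0 1;0 1 0 0 0 0 1'; python3 - <<'E'
from geo import *
state(); im=get_image("top"); cv2.imwrite("pics/d.png",cv2.resize(im[100:320,40:460,::-1],None,fx=1.8,fy=1.8))
for t in("sample","cap","blue_tip","red_tip"):
    for d in pinpoint(t,"top")[:2]: print(t,w("top",d["xyz"]).round(),round(d["confidence"],2))
E
```

```text
t: 12.45
ee_pos: [439.3, -217.2, 116.2]
orientation: [2.219, 2.21, 0.01]
ft_force: [24.8, 9.4, -16.1]
width: 0.3
grasp_force: 13.3
t: 12.95
ee_pos: [463.8, -217.6, 239.2]
orientation: [2.222, 2.217, 0.0]
ft_force: [1.0, -0.2, 0.3]
width: 0.8
grasp_force: 0.0
t: 13.55
ee_pos: [662.6, -217.3, 234.0]
orientation: [-2.221, -2.217, 0.004]
ft_force: [-0.4, -0.5, -0.4]
width: 0.9
grasp_force: 0.0
red n 217 centre [592. 307.] angle 8.0 len 65.0 stem est [525. 297.]geo.py:7: RuntimeWarning: Mean of empty slice.
  P=P[np.hypot(*(P-c0).T)<125]; ce=P.mean(0)
  ret = um.true_divide(
Traceback (most recent call last):
  File "geo.py", line 9, in state
    print(n,"n",len(P),"centre",ce.round(),"angle",np.degrees(np.arctan2(d[1],d[0])).round(1),"len",np.ptp(e).round(),"stem est",(ce-67.5*d).round())
                                                                                                    ~~~~~~^^^
ValueError: zero-size array to reduction operation maximum which has no identity
```

The arm still covers blue from above, so I'll move it aside.

```bash
python3 -m jog '1 -0.3 0 0 0 0 1;1 -0.3 0 0 0 0 1;1 -0.3 0 0 0 0 1;1 -0.3 0 0 0 0 1;1 -0.3 0 0 0 0 1' && python3 -m jog '0.8 0 -0.2 0 0 0 1;0.8 0 -0.2 0 0 0 1;0.8 0 -0.2 0 0 0 1;0.8 0 -0.2 0 0 0 1;0.8 0 -0.2 0 0 0 1'; python3 - <<'E'
from geo import *
im=get_image("top"); cv2.imwrite("pics/d.png",cv2.resize(im[100:320,40:460,::-1],None,fx=1.8,fy=1.8))
for t in("sample","cap","blue_tip","red_tip","yellow_tip"):
    for d in pinpoint(t,"top")[:1]: print(t,w("top",d["xyz"]).round(),round(d["confidence"],2))
state()
E
```

```text
t: 14.1
ee_pos: [600.3, -14.0, 235.9]
orientation: [-2.219, -2.22, 0.002]
ft_force: [-0.2, -0.7, -0.1]
width: 0.6
grasp_force: 0.0
t: 14.6
ee_pos: [604.1, 143.5, 276.4]
orientation: [2.221, 2.221, 0.001]
ft_force: [0.6, -0.3, -0.1]
width: 0.5
grasp_force: 0.0
sample [ 466. -138.    4.] 0.59
cap [400. 165.   4.] 0.6
blue_tip [ 415. -190.  108.] 0.91
red_tip [453.  20.  -2.] 0.28
yellow_tip [507. 106. 108.] 0.81geo.py:7: RuntimeWarning: Mean of empty slice.
  P=P[np.hypot(*(P-c0).T)<125]; ce=P.mean(0)
  ret = um.true_divide(
Traceback (most recent call last):
  File "geo.py", line 9, in state
    print(n,"n",len(P),"centre",ce.round(),"angle",np.degrees(np.arctan2(d[1],d[0])).round(1),"len",np.ptp(e).round(),"stem est",(ce-67.5*d).round())
                                                                                                    ~~~~~~^^^
ValueError: zero-size array to reduction operation maximum which has no identity
```

View pics/d.png

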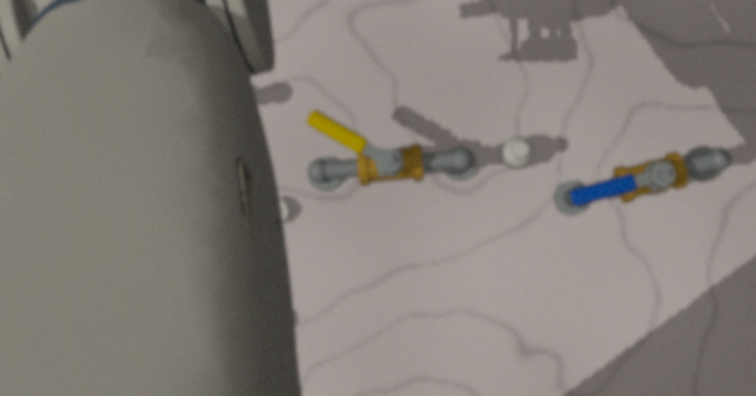

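Blue's handle (570–635, 188) lies in line with its pipe, and yellow, the bottle and the cap are where they were. Red measured 8° with the stop reached.

```bash
python3 -c "
from workcell import close_job
print(close_job())"
```

```text
the job is handed in; nothing more can be done
None
```

The red drain cock was shut against its stop first, then the blue water cock was opened fully against its stop; yellow, the bottle and the cap are where they were, and the job is handed in at about 15 s of the 48 s allowed.

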